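Feel for the hidden release of a column box and press it

TASK

The low white column box on the bench is locked by a black release tab that sits in a notch hidden somewhere along its rear edge, the side away from the robot. With closed fingers, feel along the black strip of that rear edge until the fingertip drops into the notch, then press the tab inside it fully home, so that the cover stands ajar, and finish while still holding it in with the fingertip: it is sprung and the cover drops shut when let go. Push only lightly (a few newtons will do), do not touch the cover itself, grasp nothing, and leave the other things on the bench where they are.

Things in the scene. Friction and masses are not known exactly. Their poses are not given: they have to be found in the camera images.
- module: low white box fixed to the bench, 125 mm deep (x), 300 mm wide (y), 46 mm high; origin at the centre of its underside, x points from its front (robot side) to its rear, y to its left, z up. Its rear edge is a rigid black strip for |y| < 74 mm, flanked by white end blocks whose rear faces stand 2 mm proud of the strip
- strip (a point): middle of the black strip's top rear edge (box x = 62.5 mm, y = 0, z = 44 mm). The strip's rear face is upright. Its one notch is 50 mm wide along y, open to the rear and top, with a floor 35 mm below this point. The notch's centre lies anywhere within 37 mm either side of this point along y, is not reported, and must be felt (or seen from above, black on black)
- pivot (a point): middle of the cover's hinge line, which runs along the box's y, 43.5 mm above the bench. The cover reaches 80 mm from here toward the box's front, 282 mm wide, flush with the box's top when shut. The release tab in the notch is an upright black plate as wide as the notch, 11 to 39 mm above the bench, its face 8 mm deeper than the strip's rear face before it is pressed
- tab (a joint): travel of the release tab in m: 0 as found, 0.012 fully home (hard stop); it slides toward the box's front (box -x), a spring pushes it back with about 1.5 N at first and 4 to 5 N fully home
- cover (a joint): opening of the cover in rad: 0 shut (flush with the box's top), about 0.30 ajar. The cover is 80 mm deep and 282 mm wide; the tab's travel lifts its front edge by up to 24 mm through an inner linkage (0.025 rad per mm) and the cover sinks again when the tab comes back
- ferrule_case: clear flat parts case, 46x72x19 mm, loose; bystander; origin at the centre of its underside
- beaker: small clear beaker, 54 mm across, 69 mm tall, loose; bystander; origin at the centre of its underside
- screwdriver: screwdriver with a clear handle, 130 mm long, 24 mm high, lying loose; bystander; origin at the centre of its underside
- hex_keys: folding hex key set, 26x100x21 mm, loose; bystander; origin at the centre of its underside
- lab_timer: white countdown timer, 62x68x19 mm, loose; bystander; origin at the centre of its underside

How it is judged:
By the outcome, as a careful person would: the job done as asked, in the order asked, and still so for the second after the job is handed in, while the arm keeps its last pose, push and grip.
It also fails if it takes over 48 s, if anything falls off the work surface, if the arm or the gripper's body presses on something with over 40 N, if the wrist force passes 120 N, or if a joint passes its speed limit or range.

ROBOT

A 6-joint arm with a two-finger parallel gripper is mounted at the origin on a cart in front of the work surface, level with it; the furniture and walls round the work are solid. World frame = base frame: x ahead of the robot, y to its left, z up, the work surface at z = 0. Lengths are in m, angles in rad, forces in N, time in s.
With the tool pointing down it reaches from about 0.35 to 0.925 m from the base axis. Payload 6.4 kg.
Tool frame: the origin (TCP) lies at the very end of the fingers, on their centre line; the grasp point (between the pads) lies 19 mm behind it (env.grasp_offset is the distance from the TCP to the grasp point, in m); z points along the fingers, y is the line along which they close (so a half turn about z gives the same grasp; the last joint's range is limited). The gripper opens to 85 mm and grips with 20 to 120 N. Pads are 22 mm wide; open, the fingers measure 114 mm over their backs; the gripper's body (76 mm by 85 mm) begins 54 mm behind the grasp point. The pads swing forward as they close: fully open they stand 13 mm farther back than shut.
Start: joints at [1.171, 0.245, 1.558, -0, 1.339, -0.174], TCP at [0.146, 0.634, 0.231] pointing down, gripper open.
Joint ranges: [-3.13, 3.13], [-1.02, 2.26], [0.13, 2.54], [-0.95, 4.09], [0.21, 2.88], [-2.74, 2.74]. Speed limits (rad/s): [2.57, 2.57, 3.14, 3.14, 3.14, 3.14].

INTERFACE

Orientations are given as a unit quaternion [w, x, y, z].
In Python, from rig import env gives the robot as it stands.
- The arm moves only by the tool move_arm, never from a script. Its argument "moves" is a list of rows, each a list of 4 numbers: the shift along the tool's x, y, z in m, then the turn about the tool's z in degrees. A call has 1 to 8 rows; each row shifts and turns the commanded pose from where the row before left it, along the tool's axes as they then stand; what a row does not reach is not made up. A row lasts 1/8 s, in which the tool goes at most 62.5 mm and 10.7 degrees, less where a joint would pass 70% of its speed; a pose out of reach is approached as far as the arm can. A call is refused whole if a number of a shift passes 0.0625 or a number of a turn 10.7, either way. A call with a gripper value outside its range is refused whole. "claw" is the finger opening in m, from 0 to 0.0854, set as the call begins (left out, the last holds). The fingers move at their own pace and stop on an object; "grip_force" is the grip in N (left out, the last holds). Time passes only in rows, so rows that do not move let the fingers close. It gives the time, the measured TCP pose, the force, the opening and the grip force at its end, in the units of the state.
- env.read_state(): the state, without advancing time (a new reading comes with each control period).
- env.camera(name): name is "scene" or "top" or "wrist"; returns the picture (420x560x3 uint8, red, green, blue); there is no depth.
- env.camera_params(name): a dict with "vfov" (degrees; the focal length in pixels is half the picture's height over the tangent of half this angle, whatever the lens; pixels are square), "cx", "cy" (the principal point, pixels), "R" (3x3) and "t" (3): a world point X has camera coordinates R X + t. Camera axes: x right, y down, z forward; pixel columns grow to the right and rows downward; lengths in m; the calibration is good to about 2 mm. A picture is of the moment at which its call begins: read the wrist's pose just before it. camera_params takes no time and is no camera call; for the wrist camera it gives the pose at the moment of the call.
- env.close_job(): hands the job in; it is judged then, once.
The state is a dict: "time_s": time; "joints": joint angles; "qd": joint speeds; "effort": joint torques, N m; "eef_pos": TCP position; "orientation": TCP orientation; "ft_force": force on the tool from outside, world axes, zero at the start; "wrist_torque": the same for the moment, N m; "width": finger opening in m; "grasp_force": force on a finger pad.
Only numpy, scipy, OpenCV 4.12 (cv2) and the standard library are available. Lean on these libraries where they do the work, as an engineer would, in place of code of your own. Each camera call takes 0.05 s, during which the arm holds its last target. There are 200 camera calls.

## Working session

There is one attempt and no reset: what is moved stays moved. The work goes in short steps, Python scripts to look and compute and a tool call to move; the robot and the scene stay as the last step left them, time stands still between calls to the robot, and variables do not carry over. Pictures are saved under pics/ and viewed, at most 10 in all, crops included, and the job is handed in when it is done.

Besides the shell and the picture viewer there is one more tool, called after "Request:" as name(argument=value, ...), one argument or row to a line, values as JSON. move_arm: Moves the arm, as the interface text tells. Its arguments: {"type":"object","properties":{"moves":{"type":"array"},"claw":{"type":"number"},"grip_force":{"type":"number"}},"required":["moves"]}

```bash
mkdir -p pics; ls
python3 - <<'E'
from rig import env
import cv2,numpy as np
s=env.read_state(); print({k:np.round(v,3) for k,v in s.items()})
for n in("top","scene"):
    im=env.camera(n); cv2.imwrite(f"pics/{n}0.png",im[:,:,::-1]); p=env.camera_params(n)
    print(n,p["vfov"],p["cx"],p["cy"],np.round(p["R"],3).tolist(),np.round(p["t"],3), np.round(-np.array(p["R"]).T@p["t"],3))
E
```

```text
pics
{'time_s': np.float64(0.0), 'joints': array([ 1.171,  0.246,  1.559,  0.   ,  1.339, -0.174]), 'qd': array([ 0.   , -0.001, -0.001,  0.002, -0.001, -0.002]), 'effort': array([-0.0000e+00, -4.2951e+01, -3.2612e+01, -0.0000e+00,  5.0000e-03,
       -0.0000e+00]), 'eef_pos': array([0.145, 0.633, 0.23 ]), 'orientation': array([-0.   ,  0.113,  0.994, -0.001]), 'ft_force': array([ 0.665, -0.113,  0.959]), 'wrist_torque': array([0.036, 0.052, 0.012]), 'grasp_force': np.float64(0.0), 'width': np.float64(0.086)}
top 46.24027358010174 276.48121398016787 206.78244475523616 [[0.025, -1.0, -0.01], [-0.988, -0.023, -0.156], [0.155, 0.014, -0.988]] [0.039 0.527 1.076] [0.352 0.036 1.145]
scene 48.178963407423566 280.50033983571797 203.76076839454532 [[0.765, -0.644, 0.005], [-0.426, -0.513, -0.745], [0.483, 0.568, -0.667]] [-0.411  0.283  0.987] [-0.042 -0.68   0.871]
```

View pics/top0.png

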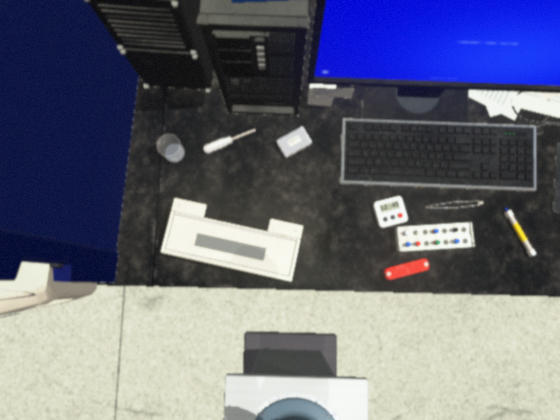

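View pics/scene0.png

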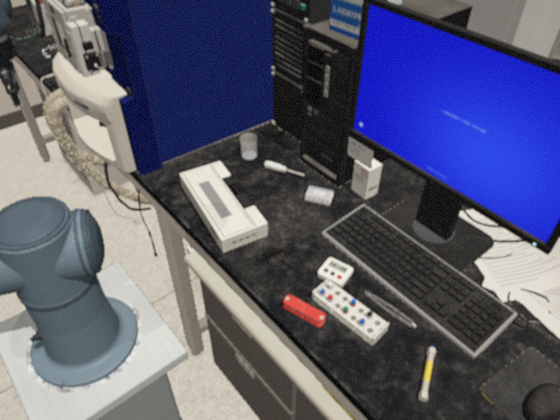

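The top view shows the box at about px (162–303, 199–280). Its rear faces up the picture, with end blocks near (190,205) and (288,220) and the black strip between them. The case is at (294,142), the screwdriver at (230,140) and the beaker at (171,148), all behind the box.

```bash
cat > h.py <<'E'
import numpy as np,cv2
def ray(p,u,v,z):
    f=210/np.tan(np.radians(p["vfov"])/2); R=np.array(p["R"]);c=-R.T@np.array(p["t"])
    d=R.T@np.array([(u-p["cx"])/f,(v-p["cy"])/f,1]); return c+d*(z-c[2])/d[2]
def proj(p,X):
    f=210/np.tan(np.radians(p["vfov"])/2); q=np.array(p["R"])@X+np.array(p["t"]); return np.array([p["cx"]+f*q[0]/q[2],p["cy"]+f*q[1]/q[2]])
E
python3 - <<'E'
from rig import env
from h import *
p=env.camera_params("top"); im=np.mean([env.camera("top").astype(float) for _ in range(6)],0)
g=im.mean(2)
m=(g>110).astype(np.uint8); m[:190]=0;m[288:]=0;m[:,:150]=0;m[:,315:]=0
n,l,st,ce=cv2.connectedComponentsWithStats(m); k=1+np.argmax(st[1:,4])
c=cv2.findContours((l==k).astype(np.uint8),0,2)[0][0]
a=cv2.approxPolyDP(c,2.5,True)[:,0]
for u,v in a: print(u,v,np.round(ray(p,u,v,.046),4))
r=cv2.minAreaRect(np.array([ray(p,u,v,.046)[:2]*1000 for u,v in c[:,0]],np.float32)); print(r)
crop=im[185:290,150:315]; e=np.clip((crop/255)**.45*255,0,255).astype(np.uint8)
e=np.clip((e.astype(float)-20)*1.3,0,255).astype(np.uint8)
cv2.imwrite("pics/crop.png",cv2.resize(e,None,fx=4.8,fy=4.8,interpolation=cv2.INTER_CUBIC)[:,:,::-1])
E
```

```text
173 199 [0.5374 0.2873 0.046 ]
160 250 [0.421  0.3097 0.046 ]
162 253 [0.4145 0.3048 0.046 ]
292 280 [0.3621 0.0132 0.046 ]
303 225 [ 0.485 -0.009  0.046]
271 218 [0.4992 0.0634 0.046 ]
267 229 [0.474  0.0717 0.046 ]
205 217 [0.4979 0.2125 0.046 ]
205 203 [0.5299 0.214  0.046 ]
((450.5732727050781, 149.89105224609375), (303.7958984375, 131.70709228515625), 79.04631042480469)
```

View pics/crop.png

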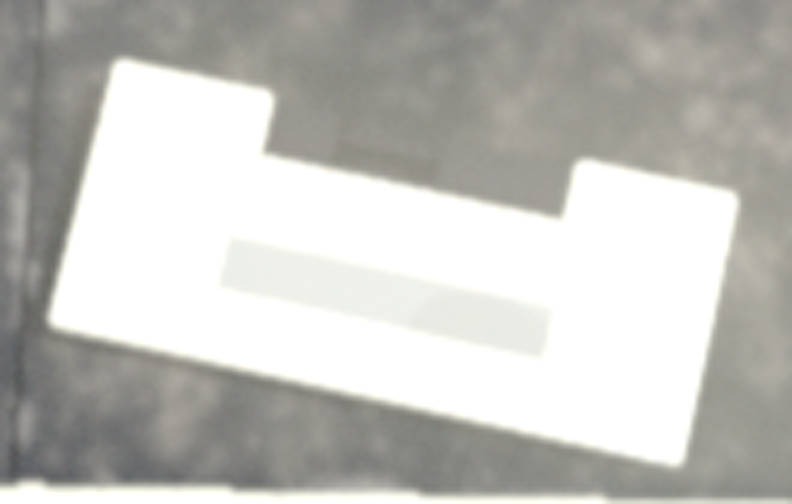

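The enhanced crop shows a darker patch at crop px (338–438, 140–183), which is raw u≈220–241. That is about 47 mm wide, so it's the notch, slightly left of the strip's middle. I'll compute its position, then move in clear of the partition with the fingers closed.

Run:
```python
from rig import env
from h import *
p=env.camera_params("top")
L=ray(p,172.5,198.5,.046)[:2];R=ray(p,303.5,224.5,.046)[:2]
print(L,R,np.linalg.norm(L-R)); yv=(L-R)/np.linalg.norm(L-R);xv=np.array([yv[1],-yv[0]]);S=(L+R)/2-.002*xv
print("yaw",np.degrees(np.arctan2(-yv[0],yv[1])),"strip",S)
for u,v in((220.4,216),(241.2,220)): print((ray(p,u,v,.044)[:2]-S)@np.c_[xv,yv])
for n,u,v in(("case",294,142),("drv",205,150),("drvtip",254,130),("beaker",171,150)): print(n,ray(p,u,v,.01)[:2],(ray(p,u,v,.01)[:2]-S)@np.c_[xv,yv])
```

```text
[0.53849051 0.28848966] [ 0.48618333 -0.01007893] 0.3031158887072746
yaw -9.936985091176814 strip [0.51036692 0.1395505 ]
[-0.01562129  0.03632203]
[-0.01530448 -0.01176014]
case [0.68807135 0.01437505] [ 0.19663943 -0.09263202]
drv [0.66362001 0.22598309] [0.13603877 0.11158205]
drvtip [0.71565067 0.11077078] [0.20717048 0.00707682]
beaker [0.66178857 0.30718194] [0.12022272 0.19124673]
```

Request:
move_arm(
  moves=[
    [-0.019,-0.044,0,-3],
    [-0.019,-0.044,0,0],
    [-0.019,-0.044,0,0],
    [-0.019,-0.044,0,0],
    [-0.019,-0.044,0,0],
  ],
  claw=0,
  grip_force=20,
)

```text
time_s: 1.02
eef_pos: [0.1988, 0.3985, 0.2314]
orientation: [0.0, 0.086, 0.996, 0.0]
ft_force: [1.6, 0.2, -0.1]
width: 0.0002
grasp_force: 0.0
```

Request:
move_arm(
  moves=[
    [-0.035,-0.0245,0,0],
    [-0.035,-0.0245,0,0],
    [-0.035,-0.0245,0,0],
    [-0.035,-0.0245,0,0],
    [-0.035,-0.0245,0,0],
  ],
)

```text
time_s: 1.65
eef_pos: [0.3508, 0.2479, 0.2316]
orientation: [0.0, 0.087, 0.996, 0.0]
ft_force: [0.1, 1.2, -0.1]
width: -0.0004
grasp_force: 0.0
```

Request:
move_arm(
  moves=[
    [-0.0425,-0.0246,0,0],
    [-0.0425,-0.0246,0,0],
    [-0.0425,-0.0246,0,0],
    [-0.0425,-0.0246,0,0],
    [-0.0425,-0.0246,0,0],
    [0,0,0,0],
  ],
)

```text
time_s: 2.4
eef_pos: [0.5398, 0.0891, 0.2313]
orientation: [0.0, 0.088, 0.996, -0.0]
ft_force: [-1.0, 0.2, 0.1]
width: 0.0002
grasp_force: 0.0
```

```bash
cat >> h.py <<'E'
S=np.array([.5104,.1396]);a=np.radians(9.94)
B=np.array([[np.cos(a),np.sin(a)],[-np.sin(a),np.cos(a)]]) # columns: box x, box y
def rep(s):
    q=s["orientation"]; ya=np.degrees(2*np.arctan2(q[2],q[1])); 
    print("t",round(float(s["time_s"]),2),"box xy mm",np.round((s["eef_pos"][:2]-S)@B*1000,1),"z",np.round(s["eef_pos"][2]*1000,1),"F box",np.round(s["ft_force"][:2]@B,1),np.round(s["ft_force"][2],1),"q",np.round(q,3),"toolx ang",round(ya,2))
E
python3 - <<'E'
from rig import env
from h import *
rep(env.read_state())
im=env.camera("wrist");p=env.camera_params("wrist")
e=np.clip((im/255.)**.45*255,0,255).astype(np.uint8); cv2.imwrite("pics/w.png",e[:,:,::-1]); np.save("w.npy",im)
for x,y in((0,-74),(0,74),(0,-13),(0,37),(-8,12)): print(x,y,proj(p,np.r_[S+B@[x/1e3,y/1e3],.044]))
E
```

```text
t 2.4 box xy mm [ 37.6 -44.7] z 231.3 F box [-1. -0.] 0.1 q [ 0.     0.088  0.996 -0.   ] toolx ang 169.86
0 -74 [248.92353152 154.35196415]
0 74 [381.48278982 154.08752155]
0 -13 [303.55013396 154.24298948]
0 37 [348.33577117 154.15364657]
-8 12 [326.30816305 146.91298216]
```

View pics/w.png

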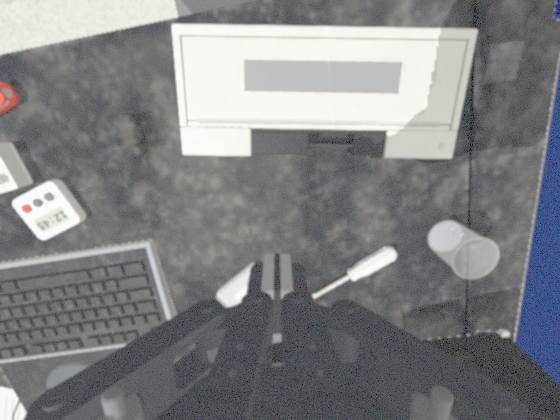

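The wrist view shows the strip at u 250–385, v≈157. The notch is the darker slot at u≈307–355, centred about +14 mm along y. The box is rotated about 0.8° relative to the tool, so I'll correct that and descend behind the strip, to the right of the notch.

Request:
move_arm(
  moves=[
    [0,0,0.05,0.7],
    [0,0,0.05,0],
    [0,0,0.05,0],
    [0,0,0.03,0],
    [0,0,0.02,0],
    [0,0,0.009,0],
    [0,0,0,0],
  ],
)

```text
time_s: 3.32
eef_pos: [0.5375, 0.0918, 0.0223]
orientation: [-0.0, 0.092, 0.996, 0.0]
ft_force: [0.4, -0.3, 0.6]
width: 0.0001
grasp_force: 0.0
```

```bash
sed -i 's/radians(9.94)/radians(10.7)/' h.py
python3 - <<'E'
from rig import env
from h import *
rep(env.read_state())
E
```

```text
t 3.33 box xy mm [ 35.5 -42. ] z 22.3 F box [ 0.5 -0.2] 0.6 q [-0.     0.092  0.996  0.   ] toolx ang 169.41
```

Request:
move_arm(
  moves=[
    [0.005,0,0,0],
    [0.005,0,0,0],
    [0.004,0,0,0],
    [0.002,0,0,0],
    [0.001,0,0,0],
    [0.001,0,0,0],
  ],
)

```text
time_s: 4.08
eef_pos: [0.5204, 0.0945, 0.0223]
orientation: [0.0, 0.093, 0.996, 0.0]
ft_force: [0.1, -0.3, 0.0]
width: -0.0003
grasp_force: 0.0
```

Request:
move_arm(
  moves=[
    [0.001,0,0,0],
    [0.001,0,0,0],
  ],
)

```text
time_s: 4.32
eef_pos: [0.5183, 0.0949, 0.0223]
orientation: [-0.0, 0.093, 0.996, -0.0]
ft_force: [0.8, 0.0, -0.1]
width: -0.0
grasp_force: 0.0
```

Request:
move_arm(
  moves=[
    [0.001,0,0,0],
    [0.001,0,0,0],
  ],
)

```text
time_s: 4.58
eef_pos: [0.5163, 0.0953, 0.0223]
orientation: [-0.0, 0.093, 0.996, -0.0]
ft_force: [-0.2, -0.0, 0.1]
width: 0.0001
grasp_force: 0.0
```

Request:
move_arm(
  moves=[
    [0.001,0,0,0],
    [0,0,0,0],
  ],
)

```text
time_s: 4.82
eef_pos: [0.5153, 0.0955, 0.0223]
orientation: [-0.0, 0.093, 0.996, -0.0]
ft_force: [-0.8, -0.6, 0.9]
width: 0.0001
grasp_force: 0.0
```

Request:
move_arm(
  moves=[
    [0.001,0,0,0],
    [0.0,0,0,0],
  ],
)

```text
time_s: 5.08
eef_pos: [0.5145, 0.0956, 0.0223]
orientation: [0.0, 0.093, 0.996, 0.0]
ft_force: [-0.1, -0.6, -0.1]
width: 0.0
grasp_force: 0.2
```

Request:
move_arm(
  moves=[
    [0.001,0,0,0],
    [0,0,0,0],
  ],
)

```text
time_s: 5.32
eef_pos: [0.5145, 0.0956, 0.0225]
orientation: [0.001, 0.093, 0.996, -0.0]
ft_force: [6.2, -1.0, -4.3]
width: 0.0001
grasp_force: 2.6
```

Contact at about 6 N. I'll ease off by 0.5 mm and slide along the strip (+y).

Request:
move_arm(
  moves=[
    [-0.0005,0,0,0],
    [0,0.004,0,0],
    [0,0.004,0,0],
    [0,0.004,0,0],
  ],
)

```text
time_s: 5.82
eef_pos: [0.5168, 0.1074, 0.0227]
orientation: [0.001, 0.092, 0.996, -0.0]
ft_force: [3.0, -4.5, -0.8]
width: 0.0001
grasp_force: 2.2
```

Run:
```python
from rig import env
from h import *
rep(env.read_state())
```

```text
t 5.83 box xy mm [ 12.3 -30.5] z 22.7 F box [ 3.8 -3.9] -0.8 q [ 0.001  0.092  0.996 -0.   ] toolx ang 169.39
```

Request:
move_arm(
  moves=[
    [-0.0002,0.004,0,0],
    [0,0.004,0,0],
    [0,0.004,0,0],
    [0,0.004,0,0],
  ],
)

```text
time_s: 6.32
eef_pos: [0.5198, 0.1231, 0.0226]
orientation: [0.001, 0.092, 0.996, -0.0]
ft_force: [3.2, -4.7, -0.9]
width: 0.0001
grasp_force: 2.2
```

Request:
move_arm(
  moves=[
    [0,0.004,0,0],
    [0,0.004,0,0],
    [0,0.004,0,0],
  ],
)

```text
time_s: 6.7
eef_pos: [0.5211, 0.1356, 0.0223]
orientation: [-0.001, 0.093, 0.996, 0.0]
ft_force: [-0.5, 0.3, -0.1]
width: 0.0001
grasp_force: 0.0
```

Run:
```python
from rig import env
from h import *
rep(env.read_state())
```

```text
t 6.7 box xy mm [11.3 -2. ] z 22.3 F box [-0.6  0.2] -0.1 q [-0.001  0.093  0.996  0.   ] toolx ang 169.34
```

The force vanished and the tip fell 1 mm deeper at y≈−2, so it has reached the notch's edge. Next I'll go on to the notch's middle and ease in.

Request:
move_arm(
  moves=[
    [0,0.004,0,0],
    [0,0.004,0,0],
    [0,0.004,0,0],
    [0.001,0.003,0,0],
    [0.001,0,0,0],
    [0.001,0,0,0],
  ],
)

```text
time_s: 7.45
eef_pos: [0.5212, 0.1503, 0.0223]
orientation: [-0.0, 0.093, 0.996, -0.0]
ft_force: [0.2, -0.1, -0.1]
width: -0.0
grasp_force: 0.0
```

Run:
```python
from rig import env
from h import *
rep(env.read_state())
im=env.camera("wrist");p=env.camera_params("wrist")
e=np.clip((im/255.)**.45*255,0,255).astype(np.uint8); cv2.imwrite("pics/w2.png",e[:,:,::-1])
```

```text
t 7.45 box xy mm [ 8.6 12.5] z 22.3 F box [ 0.3 -0.1] -0.1 q [-0.     0.093  0.996 -0.   ] toolx ang 169.36
```

View pics/w2.png

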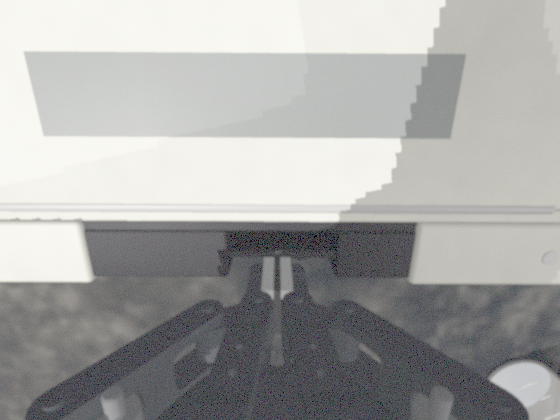

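The tip is centred in the notch (slot u≈225–338, finger at 277) and 3.7 mm deep. Now I'll press the tab.

Request:
move_arm(
  moves=[
    [0.002,0,0,0],
    [0.002,0,0,0],
    [0.002,0,0,0],
    [0.001,0,0,0],
  ],
)

```text
time_s: 8.0
eef_pos: [0.5147, 0.1515, 0.0224]
orientation: [0.0, 0.093, 0.996, -0.0]
ft_force: [2.3, -1.4, -2.0]
width: 0.0001
grasp_force: 1.1
```

Request:
move_arm(
  moves=[
    [0.002,0,0,0],
    [0.002,0,0,0],
    [0.001,0,0,0],
    [0,0,0,0],
  ],
)

```text
time_s: 8.5
eef_pos: [0.5096, 0.1525, 0.0224]
orientation: [0.0, 0.093, 0.996, -0.0]
ft_force: [3.1, -1.0, -1.9]
width: 0.0002
grasp_force: 1.6
```

Run:
```python
from rig import env
from h import *
rep(env.read_state())
```

```text
t 8.5 box xy mm [-3.2 12.5] z 22.4 F box [ 3.2 -0.4] -1.9 q [ 0.     0.093  0.996 -0.   ] toolx ang 169.37
```

Request:
move_arm(
  moves=[
    [0.002,0,0,0],
    [0.001,0,0,0],
    [0.001,0,0,0],
    [0,0,0,0],
  ],
)

```text
time_s: 9.0
eef_pos: [0.5057, 0.1533, 0.0224]
orientation: [0.0, 0.093, 0.996, 0.0]
ft_force: [3.3, -1.4, -1.0]
width: -0.0002
grasp_force: 2.0
```

Request:
move_arm(
  moves=[
    [0.001,0,0,0],
    [0,0,0,0],
  ],
)

```text
time_s: 9.25
eef_pos: [0.5053, 0.1534, 0.0225]
orientation: [0.001, 0.093, 0.996, 0.0]
ft_force: [5.0, -1.9, -3.0]
width: 0.0
grasp_force: 2.9
```

Run:
```python
from rig import env
from h import *
rep(env.read_state())
```

```text
t 9.25 box xy mm [-7.6 12.6] z 22.5 F box [ 5.3 -0.9] -3.0 q [0.001 0.093 0.996 0.   ] toolx ang 169.36
```

Request:
move_arm(
  moves=[
    [0.0004,0,0,0],
    [0,0,0,0],
    [0,0,0,0],
  ],
)

```text
time_s: 9.62
eef_pos: [0.5052, 0.1534, 0.0225]
orientation: [0.001, 0.093, 0.996, 0.0]
ft_force: [7.0, -2.3, -3.9]
width: -0.0
grasp_force: 3.5
```

Run:
```python
from rig import env
from h import *
for i in range(3): env.camera("scene"); rep(env.read_state())
im=env.camera("scene"); im0=cv2.imread("pics/scene0.png")
a=cv2.resize(im[150:260,150:340,::-1],None,fx=4,fy=4,interpolation=2)
cv2.imwrite("pics/s2.png",a)
```

```text
t 9.68 box xy mm [-7.6 12.5] z 22.5 F box [ 6.8 -0.8] -5.1 q [0.001 0.093 0.996 0.   ] toolx ang 169.36
t 9.72 box xy mm [-7.7 12.6] z 22.5 F box [ 7.8 -0.5] -3.8 q [0.001 0.093 0.996 0.   ] toolx ang 169.36
t 9.78 box xy mm [-7.7 12.6] z 22.5 F box [ 7.5 -0.1] -4.6 q [0.001 0.093 0.996 0.   ] toolx ang 169.36
```

View pics/s2.png

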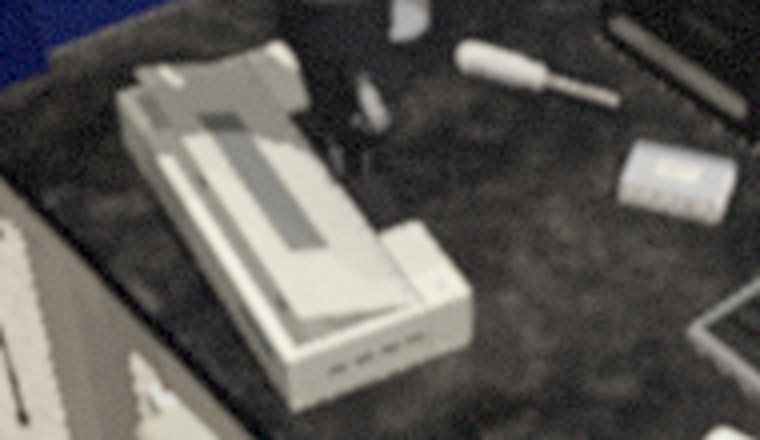

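The scene crop shows the cover ajar, with its front edge lifted (crop px (180,150)–(300,320)). The tip travelled the full 12 mm from the tab's rest position to a hard stop, holding at about 7 N, and the things behind the box look undisturbed.

```bash
python3 -c "
from rig import env
print(env.close_job())"
```

```text
the job is handed in; nothing more can be done
None
```

I felt along the strip with closed fingers to the notch, pressed the tab home to its hard stop (12 mm travel), and handed the job in with the cover ajar and the fingertip still holding the tab in at about 7 N, a little more than "a few newtons".

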